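Shut the service box and lock its quarter-turn fastener

TASK

Shut the hatch of the grey service box on the worktop. Then press its wing fastener straight down against the spring until you feel it come up against the rubber seat inside, keep it there gently (do not crush the seat, do not wrench the wing), turn it a quarter turn clockwise seen from above, and let go so that it springs into its locked detent. Leave the things lying around where they are.

Things in the scene. Friction and masses are not known exactly. Their poses are not given: they have to be found in the camera images.
- service_box: Grey plastic box screwed to the worktop, 140 mm (x) by 160 mm (y) by 70 mm high, open on top under its hatch. Origin: centre of its underside; z up, -x its front (the side nearer the robot). Its upper far edge (x = +70 mm, z = 70 mm, along y) is the hatch's hinge line.
- hatch (a joint): Hatch of the service box, a flat painted plate 146 mm deep from the hinge line to its front edge, 166 mm wide, its top face 10 mm above the hinge line when shut. 0 rad = shut, grows as the front edge swings up; it starts open and its stiff hinge stays where it is left. To shut it, press down on its front edge (2 to 6 N).
- hatch_edge (a point): Point on the top face of the hatch, mid-width, 11 mm behind its front edge and 135 mm from the hinge line, where it can be pressed shut. Its z axis is the hatch's outward normal. It moves with the hatch. With the hatch shut it lies at x = -65 mm, y = 0, z = 79 mm of the service box.
- wing_centre (a point): Centre of the fastener's wing: an upright black bar 40 mm long (its x axis), 12 mm thick (its y axis), 26 mm tall (13 mm above and below this point), to be gripped across its thickness. z axis = turning axis, 85 mm from the hinge line at mid-width of the hatch. With the hatch shut and the fastener unpressed it lies at x = -15 mm, y = 0, z = 120 mm of the service box.
- wing_disc (a point): Centre of the top of the black disc the wing stands on: 48 mm across, 6 mm thick, 12 mm below the wing's centre; the disc's underside is 22 mm above the hatch. Pressing moves disc and wing straight down towards the hatch, 21.5 mm at most, against a return spring: 3 N to start, plus 0.5 N per mm. Turning is light (under 0.1 N m).
- wing_lugs (a point): Middle of the two steel cross lugs (36 mm over both) at the stem's foot, under the hatch. Turning is blocked until they are pressed below the catch inside: 4 to 14 mm down, unknown beforehand (adjustable catch). 1.2 mm deeper they meet a rubber seat: the force then rises sharply, 20 N per mm. Over 15 N of lugs on seat or catch (too deep, or wrenched while blocked) damages them.
- wing (a joint): Turn of the wing, rad, growing clockwise seen from above. About 0 = unlocked (bar square to the hinge line), 1.57 = locked (bar along the hinge line). Pressed clear it turns freely to a stop at about 1.85. Let go between 1.35 and 1.85 it springs up 3 mm into the locked detent, which holds it and keeps the hatch shut; let go earlier it stays unlocked under the catch.
- dosing_ball: Bystander: white open dosing cup, 66 mm across, 50 mm high, on the worktop to the right. Origin: centre of its underside.
- keys_1: Bystander: bunch of keys, 110 by 121 by 8 mm, lying to the right of the box. Origin: centre of its underside.
- tape_1: Bystander: roll of black tape, 58 mm across, 19 mm high, lying to the left of the box. Origin: centre of its underside.
Things that resemble listed ones, but are neither listed nor needed, are in the scene too. Of the things that look like the service_box, the largest one is meant.

How it is judged:
By the outcome, as a careful person would: the job done as asked, in the order asked, and still so for the second after the job is handed in, with the robot touching nothing.
It also fails if it takes over 70 s, if anything falls off the work surface, if the arm or the gripper's body presses on something with over 40 N, if the wrist force passes 120 N, or if a joint passes its speed limit or range.

ROBOT

A 7-joint arm with a two-finger parallel gripper is mounted at the origin on a cart in front of the work surface, level with it; the furniture and walls round the work are solid. World frame = base frame: x ahead of the robot, y to its left, z up, the work surface at z = 0. Lengths are in m, angles in rad, forces in N, time in s.
With the tool pointing down it reaches from about 0.4 to 0.9 m from the base axis. Payload 5.5 kg.
Tool frame: the origin (TCP) lies at the very end of the fingers, on their centre line; the grasp point (between the pads) lies 19 mm behind it; z points along the fingers, y is the direction in which the jaws open and shut (so a half turn about z gives the same grasp; the last joint's range is limited). The gripper opens to 85 mm and grips with 20 to 120 N. Pads are 22 mm wide; open, the fingers measure 114 mm over their backs; the gripper's body (76 mm by 85 mm) begins 54 mm behind the grasp point. The pads swing forward as they close: fully open they stand 13 mm farther back than shut.
Start: joints at [-0.53, 0.501, -0.427, 1.55, 0.221, 1.138, -0.21], TCP at [0.456, 0.463, 0.231] pointing down, gripper open.
Joint ranges: [-2.88, 2.88], [-0.31, 2.03], [-1.54, 1.56], [0.2, 2.42], [-1.41, 4.55], [0.19, 2.02], [-2.57, 2.57]. Speed limits (rad/s): [2.57, 2.57, 3.14, 3.14, 3.14, 3.14, 3.14].

INTERFACE

Orientations are given as a unit quaternion [x, y, z, w].
In Python, from plant import bot, vision, job gives the robot as it stands. The module is installed in compiled form; this text tells all that it offers.
- The arm moves only by the tool servo_tool, never from a script. Its argument "series" is a list of rows, each an object with "offset": the shift along the world's x, y, z in units of 30 mm (1.0 is 30 mm), a list of three; "twist": the turn, a rotation vector about the world's x, y, z in units of 10 degrees (1.0 is 10 degrees), a list of three. In form: [{"offset": [dx, dy, dz], "twist": [ax, ay, az]}, ...]. A call has 1 to 12 rows; each row shifts and turns the pose as measured when the row begins; what a row does not reach is not made up. A row lasts 1/8 s, in which the tool goes at most 62.5 mm and 10.7 degrees, less where a joint would pass 70% of its speed; a pose out of reach is approached as far as the arm can. A call is refused whole if a number of a shift passes 1 or a number of a turn 1, either way. A call with a gripper value outside its range is refused whole. "grip" is the opening, from 0 (shut) to 1 (fully open), set as the call begins (left out, the last holds). The fingers move at their own pace and stop on an object; "squeeze" is the grip in N (left out, the last holds). Time passes only in rows, so rows that do not move let the fingers close. It gives the time, the measured TCP pose, the force and the opening at its end, in the units of the state.
- bot.get_obs(): the state, without advancing time (a new reading comes with each control period).
- vision.camera(name): name is "side" or "top"; returns a dict with "image" (384x512x3 uint8, red, green, blue), "intrinsics" (3x3 intrinsics, pixels), "k1" (the pictures are not rectified: a ray, as slopes to the right and down, at radius r is drawn at 1 + k1 r^2 times it, then the intrinsics apply), "R" (3x3) and "t" (3): a world point X has camera coordinates R X + t. Camera axes: x right, y down, z forward; pixel columns grow to the right and rows downward; lengths in m; the calibration is good to about 2 mm. A picture is of the moment at which its call begins. There is no depth.
- job.close_job(): hands the job in, once; it reports no verdict.
The state is a dict: "time_s": time; "joints": joint angles; "qd": joint speeds; "effort": joint torques, N m; "tcp_pos": TCP position; "tcp_rot": TCP orientation; "wrist_force": force on the tool from outside, world axes, zero at the start; "moment": the same for the moment, N m; "opening": opening from 0.0 (shut) to 1.0 (fully open).
Only numpy, scipy, OpenCV 4.12 (cv2) and the standard library are available. Lean on these libraries where they do the work, as an engineer would, in place of code of your own. Each camera call takes 0.05 s, during which the arm holds its last target. There are 200 camera calls.

## Working session

There is one attempt and no reset: what is moved stays moved. The work goes in short steps, Python scripts to look and compute and a tool call to move; the robot and the scene stay as the last step left them, time stands still between calls to the robot, and variables do not carry over. Pictures are saved under pics/ and viewed, about 8 in all and at most 12, crops included, and the job is handed in when it is done.

Besides the shell and the picture viewer there is one more tool, called after ">>>" as name(argument=value, ...) on one line, values as JSON. servo_tool: Moves the arm, as the interface text tells. Its arguments: {"type":"object","properties":{"series":{"type":"array"},"grip":{"type":"number"},"squeeze":{"type":"number"}},"required":["series"]}

```bash
mkdir -p pics; cat > h.py <<'E'
import numpy as np, cv2
from plant import bot, vision, job
def shot(n,f):
    c=vision.camera(n); cv2.imwrite(f'pics/{f}.png',c['image'][:,:,::-1]); np.savez(f'pics/{f}.npz',**c); return c
def ray(c,u,v):
    K=np.array(c['intrinsics']);d=np.array([(u-K[0,2])/K[0,0],(v-K[1,2])/K[1,1]]);s=d.copy()
    for _ in range(30): s=d/(1+c['k1']*(s@s))
    R=np.array(c['R']);return -R.T@np.array(c['t']), R.T@np.array([*s,1.])
def onz(c,u,v,z):
    o,d=ray(c,u,v); return o+d*(z-o[2])/d[2]
def proj(c,X):
    p=np.array(c['R'])@np.array(X,float)+np.array(c['t']);s=p[:2]/p[2];s=s*(1+c['k1']*(s@s));K=np.array(c['intrinsics']);return K[0,0]*s[0]+K[0,2],K[1,1]*s[1]+K[1,2]
def two(c1,p1,c2,p2):
    a,d=ray(c1,*p1);b,e=ray(c2,*p2);s=np.linalg.lstsq(np.c_[d,-e],b-a,rcond=None)[0]
    P,Q=a+d*s[0],b+e*s[1];return (P+Q)/2,np.linalg.norm(P-Q)
E
python3 - <<'E'
from h import *
a=shot('side','s0');b=shot('top','t0')
for c in(a,b): print(-np.array(c['R']).T@c['t'],np.array(c['R'])[2],c['k1'],c['intrinsics'][0])
im=np.vstack([a['image'],b['image']])[:,:,::-1]
cv2.imwrite('pics/both.png',cv2.resize(np.hstack([a['image'],b['image']])[:,:,::-1],(800,300)))
print(bot.get_obs())
E
```

```text
[-0.59285515 -0.20636772  0.9154255 ] [ 0.7874406   0.14854985 -0.59822257] -0.06252039419096647 [425.82686644   0.         253.8348897 ]
[ 0.35956814 -0.02449334  1.33211239] [ 0.11811963  0.02901915 -0.99257526] -0.06096999256574789 [360.88386492   0.         253.05599756]
{'time_s': 0.1, 'joints': array([-0.52980466,  0.50178804, -0.4267992 ,  1.55136146,  0.22081559,
        1.13830655, -0.21029792]), 'qd': array([ 0.00151271, -0.00123716, -0.00060853, -0.00366097,  0.00021222,
       -0.0011226 , -0.00119963]), 'effort': array([-1.00666098e-02, -5.70821965e+01, -5.83878189e+00, -2.81746584e+01,
        1.02792028e-02,  5.58062922e-03,  1.23201613e-05]), 'tcp_pos': array([0.4556961 , 0.46261301, 0.23033439]), 'tcp_rot': array([ 3.79142315e-01,  9.25337933e-01, -8.26118552e-04, -3.65033528e-04]), 'wrist_force': array([-1.26880106, -0.57002687, -0.08356549]), 'moment': array([-0.00201574, -0.01807196,  0.02455816]), 'opening': 1.0007115321267026}
```

View pics/s0.png

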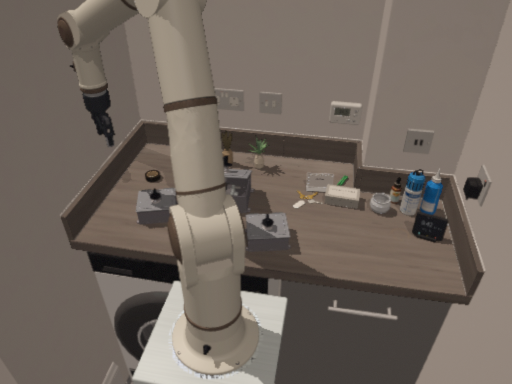

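View pics/t0.png

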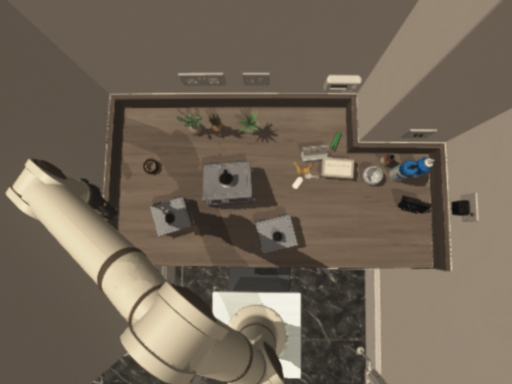

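```bash
python3 - <<'E'
from h import *
a=cv2.imread('pics/s0.png');b=cv2.imread('pics/t0.png')
A=cv2.resize(b[150:215,190:265],None,fx=8,fy=8,interpolation=cv2.INTER_CUBIC)
B=cv2.resize(a[150:250,205:275],None,fx=5.2,fy=5.2,interpolation=cv2.INTER_CUBIC)
h=min(A.shape[0],B.shape[0])
print(A.shape,B.shape)
im=np.zeros((max(A.shape[0],B.shape[0]),A.shape[1],3),np.uint8);im[:A.shape[0]]=A
cv2.imwrite('pics/z1.png',A)
c=np.load('pics/t0.npz')
for p in [(203,165),(250,164),(252,200),(204,201),(226,178),(277,236),(169,217)]: print(p,onz(c,*p,0.08).round(3))
E
```

```text
(520, 600, 3) (520, 364, 3)
(203, 165) [0.599 0.191 0.08 ]
(250, 164) [0.604 0.024 0.08 ]
(252, 200) [0.477 0.015 0.08 ]
(204, 201) [0.471 0.183 0.08 ]
(226, 178) [0.553 0.108 0.08 ]
(277, 236) [ 0.353 -0.072  0.08 ]
(169, 217) [0.414 0.305 0.08 ]
```

View pics/z1.png

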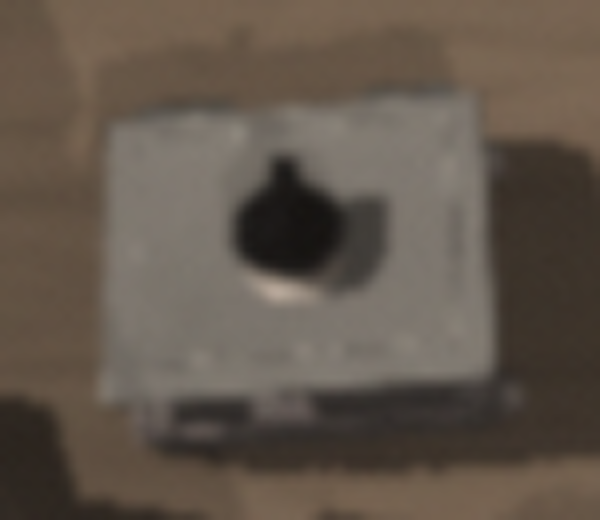

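```bash
cat >> h.py <<'E'
def hp(p,d,w,n): # hatch point: d from hinge, w along y, n normal
    x,y,yaw,th=p; X=.07-d*np.cos(th)+n*np.sin(th); Z=.07+d*np.sin(th)+n*np.cos(th)
    return np.array([x+X*np.cos(yaw)-w*np.sin(yaw),y+X*np.sin(yaw)+w*np.cos(yaw),Z])
E
python3 - <<'E'
from h import *
from scipy.optimize import least_squares as LS
c=np.load('pics/t0.npz')
pix=np.array([(108,120),(475,93),(495,375),(100,400)])/8-.5+[190,150]
pts=[(0,.083,.01),(0,-.083,.01),(.146,-.083,.01),(.146,.083,.01)]
f=lambda p:np.ravel([np.array(proj(c,hp(p,*q)))-m for q,m in zip(pts,pix)])
for t in(.2,.6,1):
  r=LS(f,[.54,.1,0,t]);print(r.x,r.fun.round(2))
p=r.x
wp=hp(p,.085,0,.053);print(wp,proj(c,wp), 'edge',hp(p,.135,0,.01))
s=np.load('pics/s0.npz')
for q in pts: print(proj(s,hp(p,*q)))
print('wing side',proj(s,wp))
E
```

```text
[0.53411463 0.10305145 0.08163698 0.44264994] [-0.23 -0.01  0.53 -0.1   0.01 -0.17 -0.3   0.27]
[0.53411463 0.10305145 0.08163698 0.44264993] [-0.23 -0.01  0.53 -0.1   0.01 -0.17 -0.3   0.27]
[0.53411463 0.10305145 0.08163698 0.44264995] [-0.23 -0.01  0.53 -0.1   0.01 -0.17 -0.3   0.27]
[0.5499558  0.10434756 0.15430037] (np.float64(224.76945747260172), np.float64(175.58104082913127)) edge [0.4865682  0.09916126 0.13686149]
(np.float64(205.63679018053907), np.float64(166.8707161428476))
(np.float64(252.44803341393325), np.float64(169.61523472124674))
(np.float64(247.9281126968703), np.float64(176.61526822127928))
(np.float64(196.2660218015019), np.float64(173.50785992040056))
wing side (np.float64(225.43932520965237), np.float64(159.15296550097287))
```

>>> servo_tool(series=[{"offset":[0.1,-1,0],"twist":[0,0,0.45]},{"offset":[0.1,-1,0],"twist":[0,0,0.45]},{"offset":[0.1,-1,0],"twist":[0,0,0.45]},{"offset":[0.1,-1,0],"twist":[0,0,0.45]},{"offset":[0.1,-1,0],"twist":[0,0,0.45]},{"offset":[0.1,-1,0],"twist":[0,0,0.45]},{"offset":[0.1,-1,0],"twist":[0,0,0.45]},{"offset":[0.1,-1,0],"twist":[0,0,0.45]},{"offset":[0.1,-1,0],"twist":[0,0,0.45]},{"offset":[0.1,-1,0],"twist":[0,0,0.45]},{"offset":[0.1,-1,0],"twist":[0,0,0.45]},{"offset":[0,0,0],"twist":[0,0,0]}], grip=0, squeeze=30)

```text
time_s: 1.6
tcp_pos: [0.4841, 0.1199, 0.2246]
tcp_rot: [-0.058, 0.998, -0.005, -0.004]
wrist_force: [0.2, 0.3, -0.4]
opening: 0.003
```

```bash
cat >> h.py <<'E'
def st():
    o=bot.get_obs();from scipy.spatial.transform import Rotation as Ro
    M=Ro.from_quat(o['tcp_rot']).as_matrix()
    print('t',round(o['time_s'],2),'p',o['tcp_pos'].round(4),'jaw',np.degrees(np.arctan2(M[1,1],M[0,1])).round(2),'z',M[:,2].round(4),'F',o['wrist_force'].round(2),'M',o['moment'].round(3),'op',round(o['opening'],3),'j7',o['joints'][6].round(2))
E
python3 -c "
from h import *
st()
shot('side','s1');b=shot('top','t1')
s=cv2.imread('pics/s1.png');cv2.imwrite('pics/z2.png',cv2.resize(s[120:260,120:310],(760,560),interpolation=cv2.INTER_CUBIC))"
```

```text
t 1.6 p [0.4841 0.1199 0.2246] jaw 96.62 z [-0.0078 -0.0103 -0.9999] F [ 0.21  0.26 -0.36] M [ 0.002 -0.023  0.037] op 0.003 j7 1.25
```

View pics/z2.png

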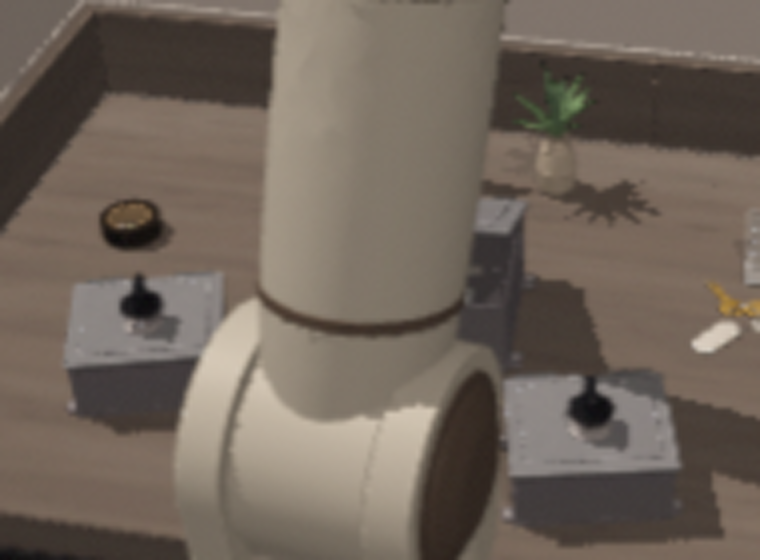

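>>> servo_tool(series=[{"offset":[0.05,-0.4,-0.5],"twist":[0.06,-0.045,-0.19]},{"offset":[0.05,-0.3,-0.7],"twist":[0,0,0]},{"offset":[0,0,-0.6],"twist":[0,0,0]},{"offset":[0,0,-0.3],"twist":[0,0,0]},{"offset":[0,0,0],"twist":[0,0,0]}])

```text
time_s: 2.33
tcp_pos: [0.4864, 0.1095, 0.1609]
tcp_rot: [-0.046, 0.999, 0.003, 0.001]
wrist_force: [-0.3, 0.2, 0.1]
opening: -0.001
```

```bash
python3 -c "
from h import *
st()"
```

```text
t 2.33 p [0.4864 0.1095 0.1609] jaw 95.25 z [ 0.0022  0.0062 -1.    ] F [-0.26  0.17  0.14] M [-0.018  0.011  0.001] op -0.001 j7 1.22
```

>>> servo_tool(series=[{"offset":[0,-0.3,-0.4],"twist":[0,0,0]},{"offset":[0,-0.1,-0.3],"twist":[0,0,0]},{"offset":[-0.05,0,-0.2],"twist":[0,0,0]},{"offset":[-0.05,0,-0.2],"twist":[0,0,0]}])

```text
time_s: 2.82
tcp_pos: [0.4846, 0.0974, 0.1275]
tcp_rot: [-0.046, 0.999, 0.003, 0.003]
wrist_force: [-0.7, 0.3, 2.0]
opening: 0.001
```

```bash
python3 -c "
from h import *
st()"
```

```text
t 2.83 p [0.4846 0.0974 0.1275] jaw 95.26 z [ 0.0054  0.0067 -1.    ] F [-0.74  0.34  2.02] M [-0.007  0.138  0.   ] op 0.001 j7 1.21
```

>>> servo_tool(series=[{"offset":[-0.12,0,-0.25],"twist":[0,0,0]},{"offset":[-0.1,0,-0.25],"twist":[0,0,0]},{"offset":[-0.1,0,-0.25],"twist":[0,0,0]},{"offset":[-0.08,0,-0.25],"twist":[0,0,0]},{"offset":[-0.06,0,-0.25],"twist":[0,0,0]}])

```text
time_s: 3.45
tcp_pos: [0.471, 0.0976, 0.0881]
tcp_rot: [-0.046, 0.999, 0.003, 0.004]
wrist_force: [1.0, -0.4, 0.5]
opening: 0.0
```

```bash
python3 -c "
from h import *
st()"
```

```text
t 3.45 p [0.471  0.0976 0.0881] jaw 95.26 z [ 0.008   0.0071 -0.9999] F [ 0.97 -0.44  0.53] M [-0.066 -0.17   0.037] op 0.0 j7 1.16
```

>>> servo_tool(series=[{"offset":[0,0,-0.12],"twist":[0,0,0]},{"offset":[0,0,-0.08],"twist":[0,0,0]},{"offset":[0,0,-0.06],"twist":[0,0,0]}])

```text
time_s: 3.82
tcp_pos: [0.47, 0.0975, 0.0796]
tcp_rot: [-0.046, 0.999, 0.003, 0.003]
wrist_force: [-5.3, -2.2, 21.5]
opening: -0.002
```

>>> servo_tool(series=[{"offset":[0,0,0.3],"twist":[0,0,0]},{"offset":[0,0,1],"twist":[0,0,0]},{"offset":[0,0.5,1],"twist":[0,0,0]},{"offset":[-0.5,1,1],"twist":[0,0,0]},{"offset":[-0.5,1,0],"twist":[0,0,0]},{"offset":[-0.5,1,0],"twist":[0,0,0]},{"offset":[0,1,0],"twist":[0,0,0]},{"offset":[0,0,0],"twist":[0,0,0]}], grip=0.6)

```text
time_s: 4.82
tcp_pos: [0.4238, 0.2369, 0.1848]
tcp_rot: [-0.045, 0.999, 0.004, 0.005]
wrist_force: [-0.5, 0.5, -0.2]
opening: 0.599
```

```bash
python3 -c "
from h import *
st()
s=shot('side','s2');b=shot('top','t2')
A=cv2.imread('pics/t2.png')[145:220,185:265];B=cv2.imread('pics/s2.png')[130:240,180:270]
A=cv2.resize(A,None,fx=5,fy=5,interpolation=2);B=cv2.resize(B,None,fx=5,fy=5,interpolation=2)
im=np.zeros((550,850,3),np.uint8)[:, :];im[:375,:400]=A;im[:,400:]=B
cv2.imwrite('pics/z3.png',im[:,:800])"
```

```text
t 4.83 p [0.4238 0.2369 0.1848] jaw 95.18 z [ 0.0097  0.0088 -0.9999] F [-0.47  0.46 -0.19] M [-0.056  0.064  0.055] op 0.599 j7 0.93
```

View pics/z3.png

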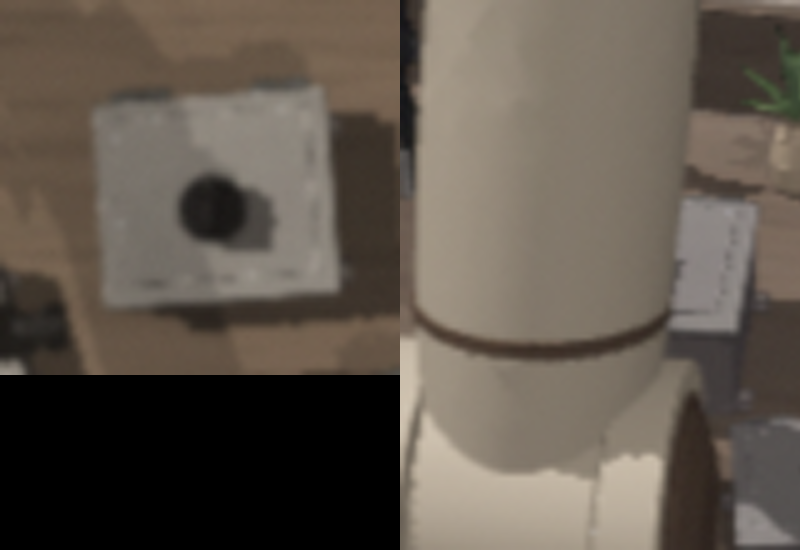

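```bash
python3 - <<'E'
from h import *
from scipy.optimize import least_squares as LS
c=np.load('pics/t2.npz');g=cv2.cvtColor(c['image'],cv2.COLOR_RGB2GRAY)
pix=np.array([(93,102),(325,87),(340,291),(104,305)])/5-.5+[185,145]
pts=[(0,.083,.01),(0,-.083,.01),(.146,-.083,.01),(.146,.083,.01)]
f=lambda p:np.ravel([np.array(proj(c,hp([*p,0],*q)))-m for q,m in zip(pts,pix)])
r=LS(f,[.54,.1,0]);print(r.x,r.fun.round(2))
m=(g<50).astype(np.uint8);n,l,s,ce=cv2.connectedComponentsWithStats(m)
for i in range(n):
  if np.hypot(*(ce[i]-[227,186]))<6: print(s[i],ce[i],onz(c,*ce[i],.108),onz(c,*ce[i],.12))
  
print(hp([*r.x,0],.085,0,.04), np.degrees(r.x[2]))
E
```

```text
[0.53651988 0.10232392 0.07677672] [-0.   -0.06  0.3  -0.31 -0.06  0.01 -0.23  0.35]
[222 181  12  12 121] [227.52066116 186.45454545] [0.51975806 0.0991099  0.108     ] [0.51818772 0.09789822 0.12      ]
[0.52156407 0.10117341 0.11      ] 4.3989822870856266
```

>>> servo_tool(series=[{"offset":[0.5,-0.8,0],"twist":[-0.05,0.055,-0.08]},{"offset":[0.6,-0.8,0],"twist":[0,0,0]},{"offset":[0.6,-0.8,0],"twist":[0,0,0]},{"offset":[0.6,-0.8,0],"twist":[0,0,0]},{"offset":[0.6,-0.8,0],"twist":[0,0,0]},{"offset":[0.3,-0.5,0],"twist":[0,0,0]},{"offset":[0,0,0],"twist":[0,0,0]}], grip=0.5)

```text
time_s: 5.8
tcp_pos: [0.5215, 0.0845, 0.1833]
tcp_rot: [-0.031, 1.0, -0.003, -0.002]
wrist_force: [-0.7, 0.4, -0.9]
opening: 0.501
```

```bash
python3 -c "
from h import *
st()"
```

```text
t 5.8 p [0.5215 0.0845 0.1833] jaw 93.51 z [-0.0048 -0.007  -1.    ] F [-0.73  0.35 -0.9 ] M [-0.011  0.015  0.006] op 0.501 j7 1.24
```

>>> servo_tool(series=[{"offset":[0,0.35,-0.3],"twist":[0.04,-0.03,0.09]},{"offset":[-0.03,0.15,-0.4],"twist":[0,0,0]},{"offset":[0,0,-0.4],"twist":[0,0,0]},{"offset":[0,0,-0.2],"twist":[0,0,0]},{"offset":[0,0,0],"twist":[0,0,0]}])

```text
time_s: 6.42
tcp_pos: [0.5172, 0.1047, 0.1406]
tcp_rot: [-0.042, 0.999, 0.001, -0.001]
wrist_force: [-0.4, 0.1, -0.1]
opening: 0.499
```

```bash
python3 -c "
from h import *
st()"
```

```text
t 6.42 p [0.5172 0.1047 0.1406] jaw 94.85 z [-0.0023  0.0017 -1.    ] F [-0.4   0.07 -0.11] M [-0.036 -0.001  0.019] op 0.499 j7 1.2
```

>>> servo_tool(series=[{"offset":[0.1,-0.14,-0.25],"twist":[0,0,0]},{"offset":[0,0,-0.3],"twist":[0,0,0]},{"offset":[0,0,-0.3],"twist":[0,0,0]},{"offset":[0,0,0],"twist":[0,0,0]}])

```text
time_s: 6.92
tcp_pos: [0.5208, 0.0996, 0.1135]
tcp_rot: [-0.042, 0.999, 0.001, -0.001]
wrist_force: [0.2, -0.3, 0.4]
opening: 0.5
```

```bash
python3 -c "
from h import *
st()
b=shot('top','t3')
A=cv2.imread('pics/t3.png')[145:220,185:265]
cv2.imwrite('pics/z4.png',cv2.resize(A,None,fx=7,fy=7,interpolation=2))"
```

```text
t 6.92 p [0.5208 0.0996 0.1135] jaw 94.79 z [-0.0016  0.0014 -1.    ] F [ 0.23 -0.26  0.37] M [ 0.034  0.053 -0.01 ] op 0.5 j7 1.19
```

View pics/z4.png

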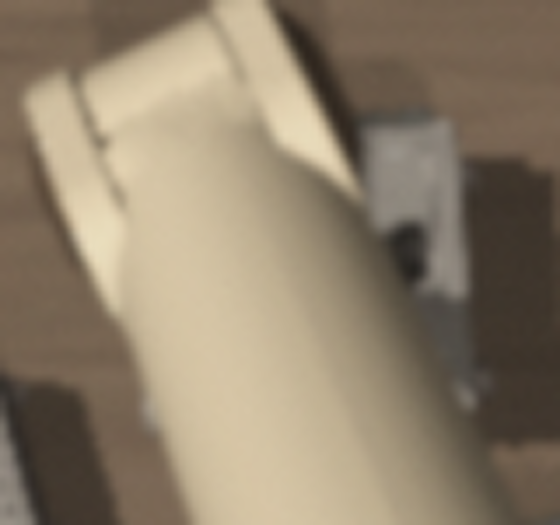

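>>> servo_tool(series=[{"offset":[0,0,0],"twist":[0,0,0]},{"offset":[0,0,0],"twist":[0,0,0]},{"offset":[0,0,0],"twist":[0,0,0]},{"offset":[0,0,0],"twist":[0,0,0]},{"offset":[0,0,0],"twist":[0,0,0]},{"offset":[0,0,0],"twist":[0,0,0]}], grip=0, squeeze=40)

```text
time_s: 7.72
tcp_pos: [0.5206, 0.1019, 0.1145]
tcp_rot: [-0.042, 0.999, 0.002, -0.0]
wrist_force: [-0.9, 0.7, -1.6]
opening: 0.127
```

```bash
python3 -c "
from h import *
st()"
```

```text
t 7.72 p [0.5206 0.1019 0.1145] jaw 94.87 z [-9.0e-04  3.7e-03 -1.0e+00] F [-0.91  0.71 -1.62] M [ 0.078  0.015 -0.049] op 0.127 j7 1.19
```

>>> servo_tool(series=[{"offset":[0,0,-0.08],"twist":[0,0,0]},{"offset":[0,0,-0.06],"twist":[0,0,0]}], squeeze=60)

```text
time_s: 7.98
tcp_pos: [0.5207, 0.1018, 0.1109]
tcp_rot: [-0.042, 0.999, 0.002, -0.0]
wrist_force: [-2.8, -0.6, 4.1]
opening: 0.119
```

>>> servo_tool(series=[{"offset":[0,0,-0.06],"twist":[0,0,0]}])

```text
time_s: 8.1
tcp_pos: [0.5207, 0.1019, 0.1092]
tcp_rot: [-0.042, 0.999, 0.002, -0.0]
wrist_force: [-2.9, 0.6, 5.4]
opening: 0.121
```

>>> servo_tool(series=[{"offset":[0,0,-0.022],"twist":[0,0,0]}])

```text
time_s: 8.22
tcp_pos: [0.5207, 0.1019, 0.1087]
tcp_rot: [-0.042, 0.999, 0.002, -0.0]
wrist_force: [-2.4, 1.3, 5.6]
opening: 0.123
```

>>> servo_tool(series=[{"offset":[0,0,-0.025],"twist":[0,0,0]}])

```text
time_s: 8.35
tcp_pos: [0.5207, 0.1019, 0.1081]
tcp_rot: [-0.042, 0.999, 0.001, -0.0]
wrist_force: [-3.6, 0.3, 5.1]
opening: 0.119
```

>>> servo_tool(series=[{"offset":[0,0,-0.025],"twist":[0,0,0]}])

```text
time_s: 8.48
tcp_pos: [0.5207, 0.1019, 0.1075]
tcp_rot: [-0.042, 0.999, 0.001, -0.0]
wrist_force: [-2.9, -0.4, 5.8]
opening: 0.124
```

>>> servo_tool(series=[{"offset":[0,0,-0.028],"twist":[0,0,0]}])

```text
time_s: 8.6
tcp_pos: [0.5208, 0.1018, 0.107]
tcp_rot: [-0.042, 0.999, 0.001, -0.0]
wrist_force: [-2.0, -0.4, 6.2]
opening: 0.123
```

>>> servo_tool(series=[{"offset":[0,0,-0.03],"twist":[0,0,0]}])

```text
time_s: 8.72
tcp_pos: [0.5207, 0.1019, 0.1063]
tcp_rot: [-0.042, 0.999, 0.001, -0.0]
wrist_force: [-2.7, 0.2, 6.2]
opening: 0.121
```

>>> servo_tool(series=[{"offset":[0,0,-0.03],"twist":[0,0,0]}])

```text
time_s: 8.85
tcp_pos: [0.5207, 0.1019, 0.1057]
tcp_rot: [-0.042, 0.999, 0.001, -0.0]
wrist_force: [-3.3, 0.7, 7.0]
opening: 0.125
```

>>> servo_tool(series=[{"offset":[0,0,-0.03],"twist":[0,0,0]}])

```text
time_s: 8.98
tcp_pos: [0.5207, 0.1019, 0.1051]
tcp_rot: [-0.042, 0.999, 0.001, -0.0]
wrist_force: [-2.8, 0.1, 7.1]
opening: 0.117
```

>>> servo_tool(series=[{"offset":[0,0,-0.03],"twist":[0,0,0]}])

```text
time_s: 9.1
tcp_pos: [0.5207, 0.1019, 0.1046]
tcp_rot: [-0.042, 0.999, 0.001, -0.0]
wrist_force: [-3.1, 0.0, 6.4]
opening: 0.124
```

>>> servo_tool(series=[{"offset":[0,0,-0.03],"twist":[0,0,0]}])

```text
time_s: 9.22
tcp_pos: [0.5207, 0.1019, 0.104]
tcp_rot: [-0.042, 0.999, 0.001, -0.0]
wrist_force: [-3.2, 0.5, 7.5]
opening: 0.12
```

>>> servo_tool(series=[{"offset":[0,0,-0.03],"twist":[0,0,0]}])

```text
time_s: 9.35
tcp_pos: [0.5207, 0.1019, 0.1035]
tcp_rot: [-0.042, 0.999, 0.001, -0.0]
wrist_force: [-3.6, 0.1, 7.2]
opening: 0.122
```

>>> servo_tool(series=[{"offset":[0,0,-0.03],"twist":[0,0,0]}])

```text
time_s: 9.48
tcp_pos: [0.5208, 0.1019, 0.1031]
tcp_rot: [-0.042, 0.999, 0.0, 0.0]
wrist_force: [-3.9, 0.7, 8.0]
opening: 0.124
```

>>> servo_tool(series=[{"offset":[0,0,-0.032],"twist":[0,0,0]}])

```text
time_s: 9.6
tcp_pos: [0.5207, 0.1019, 0.1026]
tcp_rot: [-0.042, 0.999, 0.0, 0.0]
wrist_force: [-3.3, -0.1, 8.2]
opening: 0.126
```

>>> servo_tool(series=[{"offset":[0,0,-0.032],"twist":[0,0,0]}])

```text
time_s: 9.72
tcp_pos: [0.5207, 0.1019, 0.1021]
tcp_rot: [-0.042, 0.999, 0.0, 0.0]
wrist_force: [-3.9, 0.6, 7.7]
opening: 0.124
```

>>> servo_tool(series=[{"offset":[0,0,-0.032],"twist":[0,0,0]}])

```text
time_s: 9.85
tcp_pos: [0.5208, 0.1019, 0.1016]
tcp_rot: [-0.042, 0.999, -0.0, 0.0]
wrist_force: [-4.9, -0.4, 9.6]
opening: 0.125
```

>>> servo_tool(series=[{"offset":[0,0,-0.028],"twist":[0,0,0]}])

```text
time_s: 9.98
tcp_pos: [0.5208, 0.1019, 0.1015]
tcp_rot: [-0.042, 0.999, -0.0, 0.0]
wrist_force: [-5.8, 0.2, 12.1]
opening: 0.122
```

>>> servo_tool(series=[{"offset":[0,0,-0.02],"twist":[0,0,-0.3]},{"offset":[0,0,-0.02],"twist":[0,0,-0.5]}])

```text
time_s: 10.22
tcp_pos: [0.5208, 0.1019, 0.1017]
tcp_rot: [0.029, 1.0, -0.001, 0.0]
wrist_force: [-3.3, -0.1, 9.5]
opening: 0.122
```

```bash
python3 -c "
from h import *
st()"
```

```text
t 10.22 p [0.5208 0.1019 0.1017] jaw 86.67 z [ 4.0e-04 -1.4e-03 -1.0e+00] F [-3.33 -0.09  9.48] M [-0.062  0.939  0.006] op 0.122 j7 1.04
```

>>> servo_tool(series=[{"offset":[0,0,-0.025],"twist":[0,0,-0.7]},{"offset":[0,0,-0.025],"twist":[0,0,-0.7]},{"offset":[0,0,-0.025],"twist":[0,0,-0.7]}])

```text
time_s: 10.6
tcp_pos: [0.5207, 0.102, 0.1016]
tcp_rot: [0.216, 0.976, -0.001, 0.0]
wrist_force: [-4.8, 0.2, 10.6]
opening: 0.115
```

```bash
python3 -c "
from h import *
st()"
```

```text
t 10.6 p [0.5207 0.102  0.1016] jaw 65.03 z [ 0.     -0.0024 -1.    ] F [-4.79  0.2  10.61] M [-0.119  1.054  0.064] op 0.115 j7 0.71
```

Turning freely (Mz small) with a light seat force; continuing.

>>> servo_tool(series=[{"offset":[0,0,-0.024],"twist":[0,0,-0.7]},{"offset":[0,0,-0.024],"twist":[0,0,-0.7]},{"offset":[0,0,-0.024],"twist":[0,0,-0.7]},{"offset":[0,0,-0.024],"twist":[0,0,-0.7]}])

```text
time_s: 11.1
tcp_pos: [0.5207, 0.1021, 0.1016]
tcp_rot: [0.453, 0.892, -0.002, 0.0]
wrist_force: [-4.6, -0.7, 10.4]
opening: 0.118
```

```bash
python3 -c "
from h import *
st()"
```

```text
t 11.1 p [0.5207 0.1021 0.1016] jaw 36.15 z [-8.0e-04 -3.5e-03 -1.0e+00] F [-4.65 -0.73 10.41] M [0.037 0.977 0.054] op 0.118 j7 0.27
```

>>> servo_tool(series=[{"offset":[0,0,-0.024],"twist":[0,0,-0.7]},{"offset":[0,0,-0.024],"twist":[0,0,-0.7]},{"offset":[0,0,-0.024],"twist":[0,0,-0.7]},{"offset":[0,0,-0.024],"twist":[0,0,-0.65]},{"offset":[0,0,-0.024],"twist":[0,0,-0.35]}])

```text
time_s: 11.72
tcp_pos: [0.5208, 0.1022, 0.1016]
tcp_rot: [0.681, 0.732, -0.002, 0.0]
wrist_force: [-4.7, -0.7, 9.8]
opening: 0.125
```

```bash
python3 -c "
from h import *
st()"
```

```text
t 11.72 p [0.5208 0.1022 0.1016] jaw 4.13 z [-0.0022 -0.0036 -1.    ] F [-4.67 -0.7   9.84] M [0.009 1.001 0.022] op 0.125 j7 -0.22
```

>>> servo_tool(series=[{"offset":[0,0,0],"twist":[0,0,0]},{"offset":[0,0,0],"twist":[0,0,0]},{"offset":[0,0,0],"twist":[0,0,0]},{"offset":[0,0,0],"twist":[0,0,0]},{"offset":[0,0,0],"twist":[0,0,0]},{"offset":[0,0,0.3],"twist":[0,0,0]},{"offset":[0,0,0.6],"twist":[0,0,0]}], grip=0.5)

```text
time_s: 12.6
tcp_pos: [0.5203, 0.1011, 0.1277]
tcp_rot: [0.681, 0.733, -0.003, 0.0]
wrist_force: [0.1, -0.3, -0.1]
opening: 0.501
```

>>> servo_tool(series=[{"offset":[0,0,1],"twist":[0,0,0]},{"offset":[0,0,1],"twist":[0,0,0]},{"offset":[-0.3,0.8,0.5],"twist":[0,0,0]},{"offset":[-0.6,1,0],"twist":[0,0,0]},{"offset":[-0.6,1,0],"twist":[0,0,0]},{"offset":[-0.6,1,0],"twist":[0,0,0]},{"offset":[-0.6,1,0],"twist":[0,0,0]},{"offset":[0,1,0],"twist":[0,0,0]},{"offset":[0,0,0],"twist":[0,0,0]}])

```text
time_s: 13.72
tcp_pos: [0.4389, 0.2802, 0.2141]
tcp_rot: [0.681, 0.732, 0.002, 0.003]
wrist_force: [-0.1, -0.4, -0.3]
opening: 0.502
```

```bash
python3 -c "
from h import *
st()
b=shot('top','t4');s=shot('side','s4')
A=cv2.imread('pics/t4.png')[145:220,185:265];B=cv2.imread('pics/s4.png')[130:240,190:270]
A=cv2.resize(A,None,fx=5,fy=5,interpolation=2);B=cv2.resize(B,None,fx=5,fy=5,interpolation=2)
im=np.zeros((550,800,3),np.uint8);im[:375,:400]=A;im[:,400:]=B
cv2.imwrite('pics/z5.png',np.clip(im*1.5,0,255).astype(np.uint8))"
```

```text
t 13.72 p [0.4389 0.2802 0.2141] jaw 4.08 z [ 7.2e-03 -9.0e-04 -1.0e+00] F [-0.11 -0.45 -0.32] M [ 0.027  0.006 -0.03 ] op 0.502 j7 -0.61
```

View pics/z5.png

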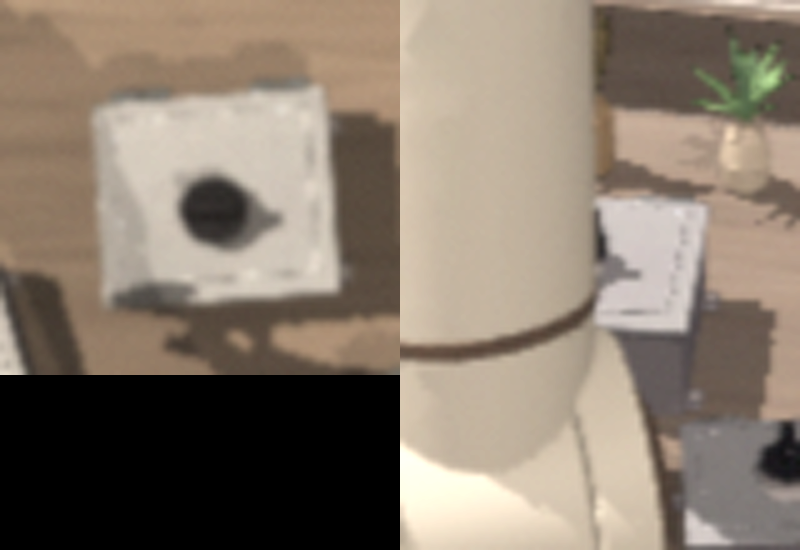

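```bash
python3 -c "
from h import *
o=[]
for n in('t2','t4'):
  A=cv2.imread(f'pics/{n}.png')[176:198,215:243];A=cv2.resize(A,None,fx=13,fy=13,interpolation=2).astype(float)
  o.append(np.clip((A-10)*4,0,255).astype(np.uint8))
cv2.imwrite('pics/z6.png',np.hstack(o))"
```

```text
(no output)
```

View pics/z6.png

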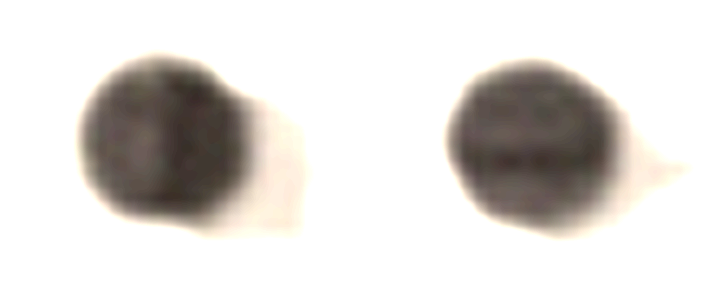

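The bar ran up and down the image before the turn. It now lies across it, along the hinge line, and the disc sits lower, so the wing is in the locked position.

```bash
python3 -c "
from h import *
st(); print(job.close_job())"
```

```text
t 13.82 p [0.4395 0.2772 0.2136] jaw 3.87 z [ 0.0065 -0.0031 -1.    ] F [-0.2  -0.86 -0.07] M [-0.033 -0.009 -0.019] op 0.501 j7 -0.61
the job is handed in; nothing more can be done
None
```

I shut the hatch and turned the wing fastener to its locked position, then handed the job in at 13.8 s with the gripper clear of everything.

- **Hatch:** I pressed the front edge down with closed fingers until it stopped at 79.6 mm, within half a millimetre of its shut height. The last step read about 21 N at the wrist, above the 2–6 N needed, because I ran it onto its stop.
- **Pressing the wing:** I pushed it down in steps of about 0.5 mm. At about 13 mm down the force rose from about 8 N to 12 N with almost no travel, which I took as the rubber seat.
- **Turning:** I held it there at about 10–12 N total, so roughly 2–4 N on the seat. I turned it 90.7° clockwise with almost no twisting resistance (under 0.07 N m), then let go.
- **Last checks:** The top camera shows the hatch shut, the bar along the hinge line and the disc sitting lower than before. I couldn't measure the 3 mm spring-up into the detent, because the arm hid most of the wing from the side camera.
- **Other objects:** I felt no contact with them and saw nothing moved in the views I took, but I made no separate check of their positions.

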